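# Reset a coffee grinder's grind dial and lock it again

## Robot

A 6-joint arm with a two-finger parallel gripper is mounted at the origin on a cart in front of the work surface, level with it; the furniture and walls round the work are solid. World frame = base frame: x ahead of the robot, y to its left, z up, the work surface at z = 0. Lengths are in mm, angles in rad, forces in N, time in s.
With the tool pointing down it reaches from about 400 to 925 mm from the base axis. Payload 12.5 kg.
Tool frame: the origin (TCP) lies midway between the tips of the shut fingers; the grasp point (between the pads) lies 19 mm behind it (env.pinch_z is the z of the grasp point in the tool frame, in mm); z points along the fingers, y is the line along which they close (so a half turn about z gives the same grasp; the last joint's range is limited). The gripper opens to 95 mm and grips with 3 to 60 N. Pads are 20 mm wide; open, the fingers measure 119 mm over their backs; the gripper's body (75 mm by 180 mm) begins 59 mm behind the grasp point.
Start: joints at [-1.377, 0.491, 1.559, -0, 1.092, -0.106], TCP at [184.604, -597.133, 214.661] pointing down, gripper open.
Joint ranges: [-3.1, 3.1], [-0.84, 2.19], [0.05, 2.79], [-1.13, 4.28], [0.06, 2.93], [-2.69, 2.69]. Speed limits (rad/s): [2.22, 2.22, 2.79, 3.14, 3.14, 3.14].

## Interface

Orientations are given as [roll, pitch, yaw] about the fixed x, y, z axes, in that order (R = Rz(yaw) Ry(pitch) Rx(roll)).
In Python, from cell import env, eyes gives the robot as it stands.
- The arm moves only by the shell command python3 -m inch 'ROWS'. ROWS is JSON, a list of rows, each a list of 3 entries, a list of its own where there are three numbers: the shift along the tool's x, y, z in units of 60 mm (1.0 is 60 mm), then the turn about the tool's z in units of 5 degrees (1.0 is 5 degrees), then the closure, from -1 (fully open) to 1 (shut). In form: [[[tx, ty, tz], turn, claw], ...]. A call has exactly 10 rows; each row shifts and turns the commanded pose from where the row before left it, along the tool's axes as they then stand; what a row does not reach is not made up. A row lasts 1/8 s, in which the tool goes at most 62.5 mm and 10.7 degrees, less where a joint would pass 70% of its speed; a pose out of reach is approached as far as the arm can. A call is refused whole if a number of a shift passes 1 or a number of a turn 1, either way. A call with a gripper value outside its range is refused whole. The fingers move at their own pace and stop on an object; the grip force is fixed at half the most. Time passes only in rows, so rows that do not move let the fingers close, or fill a call up. It gives the time, the measured TCP pose, the force, the opening and the grip force at its end, in the units of the state.
- env.state(): the state, without advancing time (a new reading comes with each control period).
- eyes.read_camera(name): name is "side" or "top" or "wrist"; returns a dict with "pixels" (400x640x3 uint8, red, green, blue), "fx", "fy", "cx", "cy" (pixels), "extrinsics" (4x4, takes a point from world to camera coordinates). Camera axes: x right, y down, z forward; pixel columns grow to the right and rows downward; lengths in mm; the calibration is good to about 2 mm. A picture is of the moment at which its call begins. There is no depth.
- env.job_done(): hands the job in; it is judged then, once.
Trained networks look in a picture, given as the dict that the camera call returned (one of the last four; its "shot" number tells which), for a name from the list of things; names that differ only in an ending like _2 or _b are one class to them, and where a whole thing is asked for, a point or a joint stands for the part that bears it (a point fixed in the world has none). Each returns a list of dicts, best first, with "score" (0 to 1); they miss things now and then, are a little off and sometimes report something else, mostly with a low value. They report only what shows in the picture. A call takes as long as a camera call. They do not tell look-alikes from the thing itself.
- eyes.boxes_of(name, picture): "centre" ([row, column] in pixels, amid what is visible of it).
- eyes.cut_out(name, picture): "mask" (400x640 bool, what is visible of it) and "centre" ([row, column] in pixels, amid what is visible of it).
- eyes.spot_point(name, picture): "centre" ([row, column] in pixels: a listed point, or the origin of a listed thing).
The state is a dict: "t": time; "joints": joint angles; "qvel": joint speeds; "tau": joint torques, N m; "eef_pos": TCP position; "tcp_rot": TCP orientation; "ft_force": force on the tool from outside, world axes, zero at the start; "moment": the same for the moment, N m; "opening": opening from 0.0 (shut) to 1.0 (fully open); "grip_force": force on a finger pad.
Only numpy, scipy, OpenCV 4.12 (cv2) and the standard library are available. Lean on these libraries where they do the work, as an engineer would, in place of code of your own. Each camera call takes 0.05 s, during which the arm holds its last target. There are 200 camera calls.

## Task

Set the grinder to the marked grind: first slacken the knurled lock ring so that the dial is free, then turn the dial clockwise until its white pointer line points at the red tab, then tighten the lock ring again, firmly but by feel: about 0.6 N m while turning, never beyond 0.9. Do not disturb the salt cellar, spice jar and mug around it.

Things in the scene. Friction and masses are not known exactly. Their poses are not given: they have to be found in the camera images.
- grinder: green coffee grinder, fixed to the worktop by a round foot 120 mm across; origin at the foot's centre on the worktop, z up = axis of ring and dial. From below: body, dark scale collar 108 mm across with white ticks each 15 degrees (top at 100 mm), steel neck 44 mm across (100 to 112 mm), lock ring, dial. A 26 mm steel chute sticks out to 70 mm from the axis at its -x side, 39 to 65 mm high
- lock_ring: round knurled aluminium lock ring, 60 mm across, 16 mm thick, on the axis; origin at its underside's centre (112 mm above the worktop at the start), z up; yellow dot at +x. Anticlockwise from above loosens it; it can turn 1.6 rad either way, rises 3 mm per rad anticlockwise and sinks as much clockwise; stays where left. At the start tight: 0.35 rad anticlockwise frees it, 0.6 rad is amply clear
- ring_grip (a point): point on the axis at mid height of the ring as found, 120 mm above the worktop: pinch the 60 mm ring here; room for fingers down to the collar (100 mm, red tab 103 mm). Turning takes 0.35 N m when slack; once seated more, steeply: 0.6 within about 0.3 rad, 0.95 within 0.2 more. Its own friction is 0.35, so a gripper that stops and holds reads about 0 when slack and 0.2 to 0.25 when it is right
- dial: black dial above the ring: disc 43 mm across (133 to 138 mm above the worktop at the start), on it a grip bar 43 mm long (dial's x), 15 mm wide (y), 138 to 160 mm above the worktop. Origin on the axis at 112 mm, z up, x towards the white line's pointing end. Turns 1.7 rad clockwise, 0.3 anticlockwise from the start; with the ring slack takes 0.18 N m, stays where left. Clamped it is locked
- dial_grip (a point): point on the axis at mid height of the dial's grip bar, 149 mm above the worktop at the start; pinch the bar across its 15 mm. The lock ring's top is 21 mm below it at the start, 19 mm when slackened by 0.6 rad. Turned clockwise the dial sinks up to 2 mm with its shoulder, so the lock ring then gets tight further clockwise than it was found, not at its old angle
- pointer (a point): tip of the dial's white pointer line, on top of the grip bar, 21.5 mm from the axis
- washer: keyed steel washer inside, 38 mm across, out of sight and reach: the lock ring drives it down on the dial's shoulder; the force between washer and dial is the clamping force. It cannot turn, so tightening the ring does not carry the dial round (far beyond 0.9 N m it would)
- red_tab: red tab on the scale collar that marks the wanted setting, 10.5 mm wide, 3 mm thick, from 41 to 57 mm from the axis and hooked over the collar's edge; fixed. Origin on the grinder's axis at the collar's top, x points from the axis through the middle of the tab. It lies 0.55 to 1.2 rad clockwise (seen from above) of the pointer at the start
- salt: salt cellar with grey cap, 44 mm across, 90 mm high, loose; origin at the centre of its underside
- spice_jar: glass spice jar with red cap, 41 mm across, 105 mm high, loose; origin at the centre of its underside
- mug_a: white mug with blue pattern, 82 mm across, 91 mm high, loose; origin at the centre of its underside
Things that resemble listed ones, but are neither listed nor needed, are in the scene too. Of the things that look like the grinder, the larger one is meant.

How it is judged (in metres and radians):
On the way, in this order (a step that is already met when the one before it is completed fails the run):
1. the lock ring is slackened: nothing clamps the dial any more (clamping force under 2 N) (contact force between washer and dial below 2 N), for 0.2 s.
2. with the ring slack, the dial's pointer line points at the red tab (within 0.1 rad, the tab's half width) (angle between the x axis of dial and the x axis of red_tab, either way round below 0.1 rad and contact force between washer and dial below 2 N), for 0.2 s.
At the end, for the whole second after the job is handed in: the dial's pointer line points at the red tab within 0.1 rad, the lock ring is tight (the washer clamps the dial with more than 40 N, which takes about 0.47 N m on the ring) and ring and dial are at rest (angle between the x axis of dial and the x axis of red_tab, either way round below 0.1 rad and contact force between washer and dial above 40 N and angular speed of each of lock_ring, dial below 0.05 rad/s); the robot touches nothing.
It fails at once if the lock ring is overtightened: clamping force above 200 N (about 0.95 N m on the ring) (contact force between washer and dial above 200 N).
It fails at once if the salt cellar, the spice jar or the mug is moved by more than 30 mm or tipped by more than 0.3 rad (distance of any of salt, spice_jar, mug_a from where it was at the start of the episode above 0.03 m or angle between any of salt, spice_jar, mug_a's own z axis and vertical above 0.3 rad).
It also fails if it takes over 70 s, if anything falls off the work surface, if the arm or the gripper's body presses on something with over 40 N, if the wrist force passes 120 N, or if a joint passes its speed limit or range.

## Working session

There is one attempt and no reset: what is moved stays moved. The work goes in short steps, Python scripts to look and compute and a shell command to move; the robot and the scene stay as the last step left them, time stands still between calls to the robot, and variables do not carry over. Pictures are saved under pics/ and viewed, at most 10 in all, crops included, and the job is handed in when it is done.

```bash
ls; mkdir -p pics; cat > h.py <<'E'
import numpy as np, cv2
from cell import env, eyes
def ray(p,rc):
    E=np.array(p["extrinsics"]);R=E[:3,:3];c=-R.T@E[:3,3]
    d=R.T@np.array([(rc[1]-p["cx"])/p["fx"],(rc[0]-p["cy"])/p["fy"],1]);return c,d
def atz(p,rc,z):
    c,d=ray(p,rc);return c+d*(z-c[2])/d[2]
def proj(p,X):
    E=np.array(p["extrinsics"]);q=E[:3,:3]@np.array(X)+E[:3,3]
    return [p["cy"]+p["fy"]*q[1]/q[2],p["cx"]+p["fx"]*q[0]/q[2]]
def save(p,n): cv2.imwrite(n,p["pixels"][:,:,::-1])
E
python3 - <<'E'
from h import *
for n in ["top","side"]:
    p=eyes.read_camera(n); save(p,f"pics/{n}0.png")
    for k,z in [("ring_grip",120),("dial_grip",149),("pointer",160),("lock_ring",112),("grinder",0),("red_tab",100),("salt",0),("spice_jar",0),("mug_a",0)]:
        for r in eyes.spot_point(k,p)[:3]:
            print(n,k,np.round(r["centre"]),round(r["score"],2),np.round(atz(p,r["centre"],z)[:2]))
print(env.state(),env.pinch_z)
E
```

```text
pics
top ring_grip [175. 334.] 0.56 [523.  93.]
top dial_grip [168. 340.] 0.73 [538.  77.]
top pointer [164. 342.] 0.66 [547.  73.]
top lock_ring [275. 238.] 0.5 [210. 349.]
top lock_ring [172. 336.] 0.44 [533.  87.]
top grinder [182. 335.] 0.98 [533.  85.]
top grinder [278. 242.] 0.78 [208. 353.]
top grinder [203. 381.] 0.33 [475. -65.]
top salt [172. 386.] 0.64 [580. -79.]
top spice_jar [173. 337.] 0.73 [565.  82.]
top spice_jar [147. 296.] 0.66 [646. 221.]
top mug_a [202. 380.] 0.81 [476. -60.]
side ring_grip [183. 335.] 0.93 [528.  83.]
side ring_grip [288. 292.] 0.59 [168. 379.]
side dial_grip [174. 335.] 0.56 [524.  85.]
side dial_grip [216. 386.] 0.19 [266. 101.]
side pointer [163. 332.] 0.44 [571.  66.]
side lock_ring [289. 290.] 0.77 [178. 379.]
side lock_ring [185. 332.] 0.76 [535.  87.]
side grinder [223. 330.] 0.78 [522.  99.]
side grinder [320. 295.] 0.75 [210. 356.]
side red_tab [203. 367.] 0.45 [419.  49.]
side salt [202. 370.] 0.63 [573. -70.]
side spice_jar [213. 273.] 0.69 [651. 221.]
side mug_a [214. 388.] 0.75 [484. -74.]
{'t': 1.0, 'joints': array([-1.37658430e+00,  4.90880091e-01,  1.55890923e+00, -3.84374477e-06,
        1.09171770e+00, -1.05601948e-01]), 'qvel': array([ 0.00102186, -0.00078392, -0.00046479, -0.00052484, -0.00064035,
        0.00050196]), 'tau': array([-1.56858832e-04, -6.12471485e+01, -2.58434469e+01,  6.92584855e-02,
        4.44362126e-02, -3.16721480e-05]), 'eef_pos': array([ 184.61018309, -597.12108615,  214.67013488]), 'tcp_rot': array([3.14150785e+00, 1.24191182e-05, 2.99815743e-01]), 'ft_force': array([ 0.34378422,  0.39575896, -0.07905832]), 'moment': array([ 0.01553495, -0.05102432,  0.02044167]), 'grip_force': 0.0, 'opening': 1.000227251997698} -18.8
```

```bash
python3 - <<'E'
from h import *
a=cv2.imread("pics/top0.png")[120:320,200:440]; b=cv2.imread("pics/side0.png")[130:350,220:440]
a=cv2.resize(a,(400,333),interpolation=3); b=cv2.resize(b,(400,400),interpolation=3)
c=np.zeros((400,800,3),np.uint8); c[:333,:400]=a; c[:,400:]=b; cv2.imwrite("pics/c0.png",c)
E
```

```text
(no output)
```

View pics/c0.png

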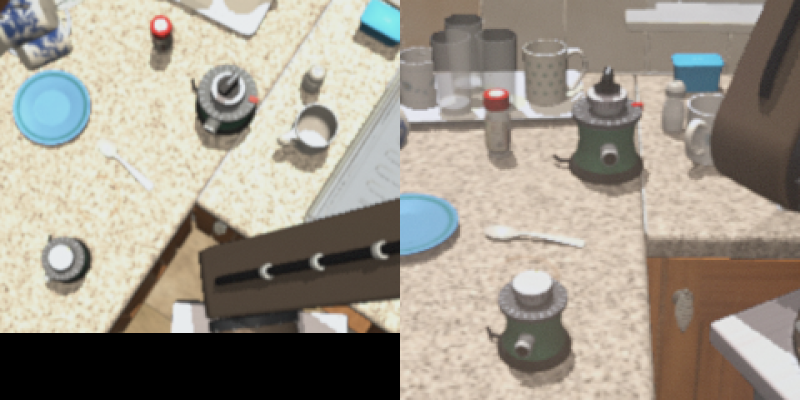

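The larger grinder is at top-view px (182,335): it has the dial, the red tab and the bigger body. The one at (278,242) is smaller and has no bar, so it is the decoy. I'm moving over the larger one to look with the wrist camera.

```bash
python3 -m inch '[[[0.3,-0.2,-0.4],0,-1],[[0.7,-0.55,-0.4],0,-1],[[0.7,-0.55,-0.4],0,-1],[[0.7,-0.55,0],0,-1],[[0.7,-0.55,0],0,-1],[[0.7,-0.55,0],0,-1],[[0.7,-0.55,0],0,-1],[[0.7,-0.55,0],0,-1],[[0.7,-0.55,0],0,-1],[[0.7,-0.55,0],0,-1]]'
```

```text
t: 2.25
eef_pos: [472.5, -183.4, 286.9]
tcp_rot: [3.141, -0.0, 0.3]
ft_force: [0.8, -0.6, 0.5]
opening: 1.001
grip_force: 0.0
```

```bash
python3 -m inch '[[[0.45,-0.75,0],-1,-1],[[0.4,-0.75,0],-1,-1],[[0.3,-0.75,0],-1,-1],[[0.25,-0.75,0],-1,-1],[[0,0,0],-1,-1],[[0,0,0],-1,-1],[[0,0,0],-1,-1],[[0,0,0],-1,-1],[[0,0,0],-1,-1],[[0,0,0],-1,-1]]'; python3 - <<'E'
from h import *
p=eyes.read_camera("wrist"); save(p,"pics/w1.png")
print(env.state()["joints"], p["fx"],np.round(p["extrinsics"],2).tolist())
for k,z in [("ring_grip",120),("dial_grip",149),("pointer",160),("lock_ring",112),("dial",112),("grinder",0),("red_tab",100)]:
    for r in eyes.spot_point(k,p)[:2]:
        print(k,np.round(r["centre"]),round(r["score"],2),np.round(atz(p,r["centre"],z)[:2]))
E
```

```text
t: 3.5
eef_pos: [473.6, 11.1, 286.7]
tcp_rot: [3.141, -0.0, 1.175]
ft_force: [0.0, 0.2, 0.3]
opening: 0.997
grip_force: 0.0
[-1.16107641e-01  1.97639412e-01  1.81158317e+00 -1.10449688e-04
  1.13216381e+00  2.75252096e-01] 323.45637455072637 [[0.92, -0.39, -0.0, -432.46], [-0.37, -0.88, 0.29, 131.0], [-0.11, -0.26, -0.96, 516.0], [0.0, 0.0, 0.0, 1.0]]
dial_grip [ 86. 341.] 0.78 [528.  86.]
pointer [ 94. 363.] 0.88 [543.  72.]
dial [ 89. 339.] 0.92 [529.  84.]
dial [ 95. 362.] 0.45 [548.  69.]
grinder [ 91. 332.] 0.58 [527.  84.]
grinder [ 86. 340.] 0.52 [539.  87.]
```

View pics/w1.png

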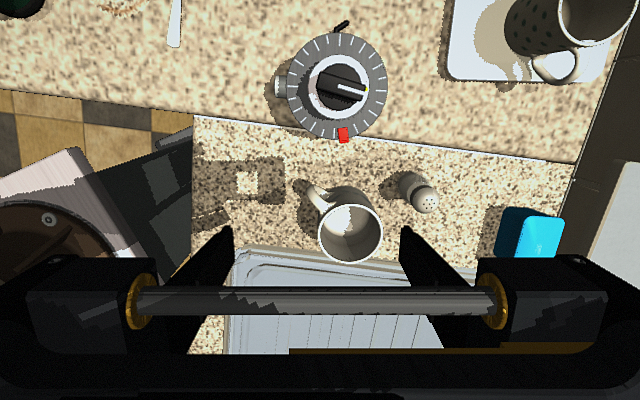

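The wrist view shows the right grinder clearly: dial at (89,340), pointer tip near (92,366), red tab at (135,343). Next I rectify the picture to fix the axis and the angles.

```bash
cat >> h.py <<'E'
def rect(p,z,c,half=75,s=2.6):
    W=[[c[0]-half,c[1]-half],[c[0]+half,c[1]-half],[c[0]+half,c[1]+half],[c[0]-half,c[1]+half]]
    src=np.float32([proj(p,[w[0],w[1],z])[::-1] for w in W]); n=2*half*s
    dst=np.float32([[(w[0]-c[0]+half)*s,n-(w[1]-c[1]+half)*s] for w in W])
    return cv2.warpPerspective(np.ascontiguousarray(p["pixels"][:,:,::-1]),cv2.getPerspectiveTransform(src,dst),(int(n),int(n)))
E
python3 - <<'E'
from h import *
p=eyes.read_camera("wrist"); C=np.array([528.5,85])
im=p["pixels"].astype(int); m=(im[:,:,0]>150)&(im[:,:,1]<70)&(im[:,:,2]<70); m[:60]=0;m[160:]=0;m[:,:280]=0;m[:,400:]=0
r,c=np.nonzero(m); t=atz(p,[r.mean(),c.mean()],102)[:2]; print("tab",t,m.sum(),np.arctan2(*(t-C)[::-1]))
for r in eyes.spot_point("pointer",p)[:1]: q=atz(p,r["centre"],160)[:2]; print("ptr",q,np.arctan2(*(q-C)[::-1]))
A=rect(p,100,C);B=rect(p,160,C)
for I,rs in((A,(54,30)),(B,(21.5,))):
    for R in rs: cv2.circle(I,(195,195),int(R*2.6),(255,0,255),1)
cv2.imwrite("pics/r1.png",np.hstack([A,B]))
E
```

```text
tab [515.85232716  38.15448043] 132 -1.8344958764364212
ptr [542.03136194  73.08925525] -0.7217858743353065
```

View pics/r1.png

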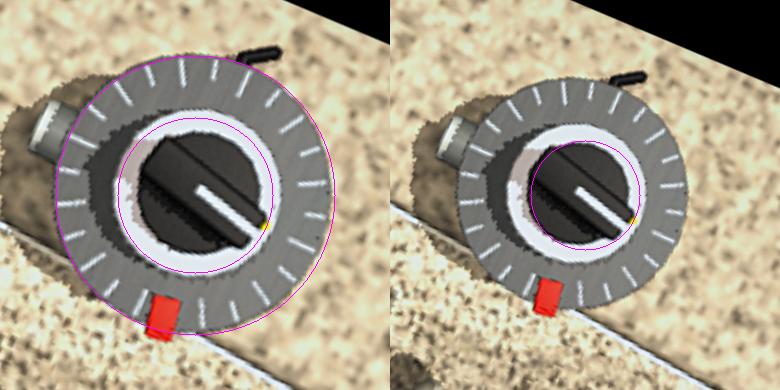

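```bash
cat >> h.py <<'E'
def pointer(p,C,z=160):
    I=cv2.cvtColor(rect(p,z,C,half=22,s=10),cv2.COLOR_BGR2GRAY); n=I.shape[0]
    yy,xx=np.mgrid[:n,:n]; X=(xx-n/2)/10; Y=(n/2-yy)/10
    _,lab,st,cen=cv2.connectedComponentsWithStats(((I>170)&(np.hypot(X,Y)<22)).astype(np.uint8))
    out=[]
    for i in range(1,len(st)):
        if st[i,4]<800: continue
        m=lab==i; vx,vy,x0,y0=cv2.fitLine(np.c_[X[m],Y[m]].astype(np.float32),cv2.DIST_L2,0,.01,.01).ravel()
        a=np.arctan2(vy,vx); a+=np.pi*(vx*x0+vy*y0<0)
        out.append((st[i,4],round(x0,1),round(y0,1),round(a,3),"off",round(x0*vy-y0*vx,2)))
    return out
def tab(p,C):
    im=p["pixels"].astype(int); m=(im[:,:,0]>150)&(im[:,:,1]<70)&(im[:,:,2]<70)
    r,c=np.nonzero(m); P=np.array([atz(p,[a,b],103)[:2]-C for a,b in zip(r,c)]); d=np.hypot(*P.T); P=P[(d>38)&(d<57)]
    t=P.mean(0); return t,round(np.arctan2(t[1],t[0]),3),len(P)
E
python3 - <<'E'
from h import *
p=eyes.read_camera("wrist"); C=np.array([528.5,85])
print(pointer(p,C),tab(p,C))
E
```

```text
[(np.int32(31674), np.float32(9.6), np.float32(-1.8), np.float64(1.319), 'off', np.float32(9.75))] (array([-12.65773752, -46.71881253]), np.float64(-1.835), 132)
```

```bash
sed -i 's/<22)).astype/<rm)).astype/; s/def pointer(p,C,z=160)/def pointer(p,C,z=160,rm=15)/' h.py
python3 - <<'E'
from h import *
p=eyes.read_camera("wrist"); C=np.array([528.5,85])
for rm in (12,15,18): print(pointer(p,C,160,rm))
p=eyes.read_camera("top")
print(tab(p,C))
for r in eyes.spot_point("red_tab",p)[:1]+eyes.boxes_of("red_tab",p)[:1]: q=atz(p,r["centre"],102)[:2]-C; print(q,r["score"])
E
```

```text
[(np.int32(4553), np.float32(3.0), np.float32(-2.6), np.float64(-0.675), 'off', np.float32(0.11))]
[(np.int32(5458), np.float32(4.3), np.float32(-3.6), np.float64(-0.675), 'off', np.float32(0.11))]
[(np.int32(1325), np.float32(17.0), np.float32(2.0), np.float64(-1.446), 'off', np.float32(-17.07)), (np.int32(6342), np.float32(5.5), np.float32(-4.5), np.float64(-0.675), 'off', np.float32(0.11))]
(array([nan, nan]), np.float64(nan), 0)
[ 4.31270837 -0.65199768] 0.63h.py:31: RuntimeWarning: Mean of empty slice.
  t=P.mean(0); return t,round(np.arctan2(t[1],t[0]),3),len(P)
  ret = um.true_divide(
```

Axis (528.5, 85); pointer at -0.675 rad and tab at -1.835 rad, so the dial needs about 1.16 rad clockwise. Next I move over the axis and go down onto the ring.

```bash
python3 -m inch '[[[0.4,0.1,0],0,-1],[[0.4,0.1,0],0,-1],[[0.4,0.1,0],0,-1],[[0.29,0.07,0],0,-1],[[0,0,0.6],0,-1],[[0,0,0.6],0,-1],[[0,0,0.6],0,-1],[[0,0,0.5],0,-1],[[0,0,0.3],0,-1],[[0,0,0.2],0,-1]]'; python3 - <<'E'
from h import *
s=env.state();print(s["moment"],s["eef_pos"])
E
```

```text
t: 5.5
eef_pos: [528.7, 84.8, 117.8]
tcp_rot: [-3.141, 0.0, 1.172]
ft_force: [-0.0, 0.3, 0.2]
opening: 0.999
grip_force: 0.0
[-0.00712558 -0.05001123 -0.00940863] [528.67440205  84.81884936 117.75104095]
```

```bash
python3 -m inch '[[[0,0,0.1],0,-1],[[0,0,0.1],0,-1],[[0,0,0],0,1],[[0,0,0],0,1],[[0,0,0],0,1],[[0,0,0],0,1],[[0,0,0],0,1],[[0,0,0],0,1],[[0,0,0],0,1],[[0,0,0],0,1]]'; python3 - <<'E'
from h import *
s=env.state();print(s["moment"],s["ft_force"])
E
```

```text
t: 6.75
eef_pos: [527.5, 85.3, 106.7]
tcp_rot: [-3.139, 0.001, 1.172]
ft_force: [-6.2, 2.9, 3.9]
opening: 0.627
grip_force: 30.0
[ 0.62533597  1.09230796 -0.16451115] [-6.1792942   2.86266745  3.93852784]
```

```bash
python3 -m inch '[[[0,-0.03,0],0,1],[[0,0,-0.004],-1,1],[[0,0,-0.004],-1,1],[[0,0,-0.004],-1,1],[[0,0,-0.004],-1,1],[[0,0,-0.004],-1,1],[[0,0,-0.004],-1,1],[[0,0,-0.004],-1,1],[[0,0,-0.004],-1,1],[[0,0,0],0,1]]'; python3 - <<'E'
from h import *
s=env.state();print(s["moment"],s["ft_force"])
E
```

```text
t: 8.0
eef_pos: [527.9, 85.4, 108.7]
tcp_rot: [3.14, 0.001, 1.87]
ft_force: [3.4, -1.2, 0.2]
opening: 0.627
grip_force: 30.0
[-0.28542373 -0.63276394  0.09133183] [ 3.39784288 -1.23980693  0.23447727]
```

```bash
python3 -m inch '[[[0,0,0],0,-1],[[0,0,0],0,-1],[[0,0,0],0,-1],[[0,0,0],0,-1],[[0,0,-0.5],0,-1],[[0,0,-0.8],0,-1],[[0,0,-0.8],-1,-1],[[0,0,-0.6],-1,-1],[[0,0,0],-1,-1],[[0,0,0],-1,-1]]'; python3 - <<'E'
from h import *
p=eyes.read_camera("wrist"); save(p,"pics/w2.png"); C=np.array([528.5,85])
print(proj(p,[528.5,85,160]))
for rm in(12,15):print(pointer(p,C,160,rm))
print(tab(p,C))
E
```

```text
t: 9.25
eef_pos: [527.0, 85.6, 271.0]
tcp_rot: [3.141, 0.001, 2.222]
ft_force: [-0.7, 1.0, -0.6]
opening: 0.999
grip_force: 0.0
[np.float64(191.9434516518218), np.float64(317.8892610817617)]
[(np.int32(4347), np.float32(3.1), np.float32(-2.7), np.float64(-0.674), 'off', np.float32(0.21))]
[(np.int32(5153), np.float32(4.2), np.float32(-3.7), np.float64(-0.675), 'off', np.float32(0.21)), (np.int32(1293), np.float32(1.0), np.float32(-14.0), np.float64(3.244), 'off', np.float32(14.0))]
(array([-12.5674118 , -46.69220685]), np.float64(-1.834), 127)
```

View pics/w2.png

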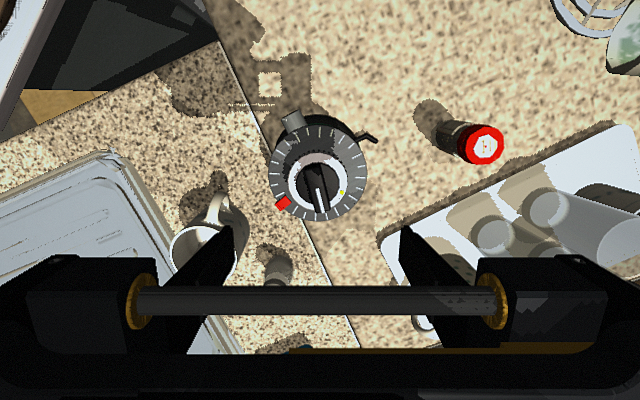

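The yellow dot has turned to (192,341), well anticlockwise of the pointer tip at (208,320), and the dial has not moved. So the ring is slack. Now the dial bar.

```bash
python3 -m inch '[[[-0.006,0.006,0],-1,-1],[[0,0,0],-1,-1],[[0,0,0.5],-0.8,-1],[[0,0,0.6],0,-1],[[0,0,0.6],0,0],[[0,0,0.3],0,0],[[0,0,0.1],0,0],[[0,0,0.07],0,0],[[0,0,0],0,0],[[0,0,0],0,0]]'
```

```text
t: 10.55
eef_pos: [527.8, 85.5, 140.9]
tcp_rot: [3.141, 0.001, 2.464]
ft_force: [0.3, -0.6, -0.4]
opening: 0.507
grip_force: 0.0
```

```bash
python3 -m inch '[[[0,0,0],0,1],[[0,0,0],0,1],[[0,0,0],0,1],[[0,0,0],0,1],[[0,0,0],0,1],[[0,0,0],0,1],[[0,0,0],0,1],[[0,0,0],0,1],[[0,0,0],0,1],[[0,0,0],0,1]]';python3 - <<'E'
from h import *
s=env.state();print(s["moment"],s["ft_force"])
E
```

```text
t: 11.8
eef_pos: [527.9, 85.8, 140.4]
tcp_rot: [3.141, 0.0, 2.464]
ft_force: [2.3, 4.7, -1.4]
opening: 0.158
grip_force: 30.0
[ 0.88276427 -0.59997635  0.09684342] [ 2.28008854  4.6618323  -1.3920112 ]
```

```bash
python3 -m inch '[[[0,0,0.001],1,1],[[0,0,0.001],1,1],[[0,0,0.001],1,1],[[0,0,0.001],1,1],[[0,0,0.001],1,1],[[0,0,0.001],1,1],[[0,0,0.001],1,1],[[0,0,0.001],1,1],[[0,0,0.001],1,1],[[0,0,0.001],1,1]]';python3 - <<'E'
from h import *
s=env.state();print(s["moment"],s["ft_force"])
E
```

```text
t: 13.05
eef_pos: [527.6, 85.7, 139.2]
tcp_rot: [-3.141, -0.0, 1.589]
ft_force: [3.0, 4.5, -7.8]
opening: 0.157
grip_force: 30.0
[ 0.81700067 -0.7621787   0.22226288] [ 2.96618702  4.51093526 -7.82261887]
```

```bash
python3 -m inch '[[[0,0,0.001],1,1],[[0,0,0.001],1,1],[[0,0,0.001],1,1],[[0,0,0],0.3,1],[[0,0,0],0,1],[[0,0,0],0,1],[[0,0,0],0,1],[[0,0,0],0,1],[[0,0,0],0,1],[[0,0,0],0,1]]';python3 - <<'E'
from h import *
s=env.state();print(s["moment"],s["ft_force"])
E
```

```text
t: 14.3
eef_pos: [527.5, 85.7, 138.7]
tcp_rot: [-3.141, -0.0, 1.303]
ft_force: [4.4, 4.7, -10.1]
opening: 0.156
grip_force: 30.0
[ 0.79551798 -0.86409495  0.07383475] [  4.43201256   4.67581428 -10.1326197 ]
```

Now I open, rise, and check the dial from above.

```bash
python3 -m inch '[[[0,0,0],0,-1],[[0,0,0],0,-1],[[0,0,0],0,-1],[[0,0,0],0,-1],[[0,0,-0.3],0,-1],[[0,0,-0.6],0,-1],[[0,0,-0.7],0,-1],[[0,0,-0.6],0,-1],[[0,0,0],0,-1],[[0,0,0],0,-1]]'; python3 - <<'E'
from h import *
p=eyes.read_camera("wrist"); C=np.array([528,85.2])
for rm in(12,15):print(pointer(p,C,158.7,rm))
print(tab(p,C)); s=env.state();print(s["moment"])
A=rect(p,100,C);B=rect(p,158.7,C);cv2.imwrite("pics/r3.png",np.hstack([A,B]))
E
```

```text
t: 15.55
eef_pos: [527.2, 85.4, 270.9]
tcp_rot: [-3.141, 0.0, 1.303]
ft_force: [-0.2, -0.3, -0.3]
opening: 0.999
grip_force: 0.0
[]
[]
(array([-11.99685771, -46.8159419 ]), np.float64(-1.822), 116)
[-0.00904082 -0.08519522  0.02349137]
```

View pics/r3.png

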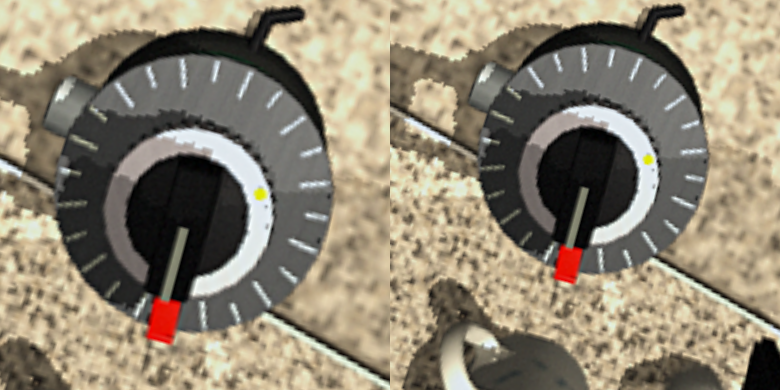

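The line now runs at right-panel (584,188) to (573,243) in shadow, towards the tab at (567,265). I'll measure it with a lower threshold.

```bash
sed -i 's/rm=15)/rm=15,th=170)/; s/I>170/I>th/' h.py; python3 - <<'E'
from h import *
p=eyes.read_camera("wrist"); 
for C in (np.array([528,85.2]),np.array([528.5,85])):
  for th in(70,90,110):print(pointer(p,C,158.7,14,th))
  print(tab(p,C))
E
```

```text
[(np.int32(4949), np.float32(-2.4), np.float32(-5.1), np.float64(4.447), 'off', np.float32(-0.94))]
[(np.int32(4300), np.float32(-2.4), np.float32(-5.2), np.float64(4.447), 'off', np.float32(-0.93))]
[(np.int32(3659), np.float32(-2.4), np.float32(-5.3), np.float64(4.447), 'off', np.float32(-0.93))]
(array([-11.93459189, -47.01823889]), np.float64(-1.819), 115)
[(np.int32(4954), np.float32(-2.9), np.float32(-4.9), np.float64(4.447), 'off', np.float32(-1.47))]
[(np.int32(4304), np.float32(-2.9), np.float32(-5.0), np.float64(4.447), 'off', np.float32(-1.47))]
[(np.int32(3661), np.float32(-2.9), np.float32(-5.1), np.float64(4.447), 'off', np.float32(-1.46))]
(array([-12.43459189, -46.81823889]), np.float64(-1.83), 115)
```

The dial line is at -1.836 rad and the tab at -1.80 to -1.83, well within 0.1. I regrip the ring now, 0.35 rad further anticlockwise so the fingers end clear of the tab.

```bash
python3 -m inch '[[[0,0,0.3],-1,-1],[[0,0,0.5],-1,-1],[[0,0,0.6],-1,-1],[[0,0,0.5],-1,-1],[[0,0,0.4],0,-1],[[0,0,0.25],0,-1],[[0,0,0.15],0,-1],[[0,0,0],0,-1],[[0,0,0],0,1],[[0,0,0],0,1]]'
```

```text
t: 16.9
eef_pos: [527.9, 85.5, 110.2]
tcp_rot: [3.14, 0.0, 1.652]
ft_force: [0.0, 0.3, -1.1]
opening: 0.847
grip_force: 0.0
```

```bash
python3 -m inch '[[[0,0,0],0,1],[[0,0,0],0,1],[[0,0,0],0,1],[[0,0,0],0,1],[[0,0,0],0,1],[[0,0,0],0,1],[[0,0,0.004],1,1],[[0,0,0.004],1,1],[[0,0,0.004],1,1],[[0,0,0.004],1,1]]'; python3 - <<'E'
from h import *
s=env.state();print(s["moment"],s["ft_force"],s["tcp_rot"])
E
```

```text
t: 18.15
eef_pos: [527.6, 85.5, 108.7]
tcp_rot: [3.142, 0.0, 1.301]
ft_force: [0.3, 0.4, 4.4]
opening: 0.625
grip_force: 30.0
[0.07515033 0.031217   0.34363972] [0.29076348 0.38296596 4.37846095] [3.14150546e+00 2.76435135e-04 1.30125245e+00]
```

```bash
python3 -m inch '[[[0,0,0.002],0.5,1],[[0,0,0.002],0.5,1],[[0,0,0.002],0.5,1],[[0,0,0.002],0.5,1],[[0,0,0.002],0.5,1],[[0,0,0.002],0.5,1],[[0,0,0.002],0.5,1],[[0,0,0.002],0.5,1],[[0,0,0.002],0.5,1],[[0,0,0.002],0.5,1]]'; python3 - <<'E'
from h import *
s=env.state();print(s["moment"],s["ft_force"],s["tcp_rot"])
E
```

```text
t: 19.4
eef_pos: [527.3, 85.6, 107.4]
tcp_rot: [-3.141, 0.0, 0.866]
ft_force: [-0.8, 1.7, 2.9]
opening: 0.626
grip_force: 30.0
[0.24554059 0.11747498 0.28188819] [-0.8303208   1.70692089  2.87788976] [-3.14118356e+00  4.91456323e-04  8.66306436e-01]
```

```bash
python3 -m inch '[[[0,0,0.001],0.3,1],[[0,0,0.001],0.3,1],[[0,0,0.001],0.3,1],[[0,0,0.001],0.3,1],[[0,0,0.001],0.3,1],[[0,0,0.001],0.3,1],[[0,0,0.001],0.3,1],[[0,0,0.001],0.3,1],[[0,0,0.001],0.3,1],[[0,0,0.001],0.3,1]]'; python3 - <<'E'
from h import *
s=env.state();print(s["moment"],s["ft_force"],s["tcp_rot"])
E
```

```text
t: 20.65
eef_pos: [527.2, 85.7, 106.6]
tcp_rot: [-3.141, 0.001, 0.604]
ft_force: [-2.8, 5.3, 2.8]
opening: 0.625
grip_force: 30.0
[0.82466415 0.59766661 0.3383022 ] [-2.83855147  5.25606973  2.8224578 ] [-3.14097882e+00  6.33070350e-04  6.03592496e-01]
```

```bash
python3 -m inch '[[[0,0,0.001],0.2,1],[[0,0,0.001],0.2,1],[[0,0,0.001],0.2,1],[[0,0,0.001],0.2,1],[[0,0,0.001],0.2,1],[[0,0,0.001],0.2,1],[[0,0,0.001],0.2,1],[[0,0,0.001],0.2,1],[[0,0,0.001],0.2,1],[[0,0,0.001],0.2,1]]'; python3 - <<'E'
from h import *
s=env.state();print(s["moment"],s["ft_force"],s["tcp_rot"])
E
```

```text
t: 21.9
eef_pos: [527.2, 85.8, 106.1]
tcp_rot: [-3.141, 0.001, 0.429]
ft_force: [-4.5, 6.4, 3.6]
opening: 0.625
grip_force: 30.0
[0.96608215 0.71218353 0.42664424] [-4.54922562  6.37053169  3.63130777] [-3.14100512e+00  7.45900937e-04  4.29490975e-01]
```

Seating has begun, at 0.43 N m. I continue in smaller steps.

```bash
python3 -m inch '[[[0,0,0],0.12,1],[[0,0,0],0.12,1],[[0,0,0],0.12,1],[[0,0,0],0.12,1],[[0,0,0],0.12,1],[[0,0,0],0.12,1],[[0,0,0],0.12,1],[[0,0,0],0.12,1],[[0,0,0],0.12,1],[[0,0,0],0.12,1]]'; python3 - <<'E'
from h import *
s=env.state();print(s["moment"],s["ft_force"],s["tcp_rot"])
E
```

```text
t: 23.15
eef_pos: [527.1, 85.8, 105.8]
tcp_rot: [-3.141, 0.001, 0.325]
ft_force: [-2.9, 5.8, 0.7]
opening: 0.628
grip_force: 30.0
[1.06878422 0.54323575 0.50639171] [-2.9491178   5.84649092  0.73637359] [-3.14100986e+00  1.03753040e-03  3.25219037e-01]
```

```bash
python3 -m inch '[[[0,0,0],0.1,1],[[0,0,0],0.1,1],[[0,0,0],0.1,1],[[0,0,0],0.1,1],[[0,0,0],0.1,1],[[0,0,0],0.1,1],[[0,0,0],0.1,1],[[0,0,0],0.1,1],[[0,0,0],0.1,1],[[0,0,0],0.1,1]]'; python3 - <<'E'
from h import *
s=env.state();print(s["moment"],s["ft_force"],s["tcp_rot"])
E
```

```text
t: 24.4
eef_pos: [527.1, 85.9, 105.6]
tcp_rot: [-3.141, 0.001, 0.238]
ft_force: [-2.5, 6.3, -2.4]
opening: 0.623
grip_force: 30.0
[1.17298206 0.4159508  0.62033538] [-2.5255788   6.32144532 -2.3578277 ] [-3.14103418e+00  1.23916145e-03  2.38141572e-01]
```

At 0.62 N m while turning. Now a hold reading.

```bash
python3 -m inch '[[[0,0,0],0.03,1],[[0,0,0],0,1],[[0,0,0],0,1],[[0,0,0],0,1],[[0,0,0],0,1],[[0,0,0],0,1],[[0,0,0],0,1],[[0,0,0],0,1],[[0,0,0],0,1],[[0,0,0],0,1]]'; python3 - <<'E'
from h import *
s=env.state();print(s["moment"],s["ft_force"],s["tcp_rot"])
E
```

```text
t: 25.65
eef_pos: [527.1, 85.9, 105.6]
tcp_rot: [-3.141, 0.001, 0.236]
ft_force: [-2.0, 6.8, -1.4]
opening: 0.627
grip_force: 30.0
[1.20692176 0.38515611 0.51739811] [-2.00026284  6.76899755 -1.37034198] [-3.14097286e+00  1.37031722e-03  2.35736458e-01]
```

```bash
python3 -m inch '[[[0,0,0],0,1],[[0,0,0],0,1],[[0,0,0],0,1],[[0,0,0],0,1],[[0,0,0],0,1],[[0,0,0],0,1],[[0,0,0],0,1],[[0,0,0],0,1],[[0,0,0],0,1],[[0,0,0],0,1]]'; python3 - <<'E'
from h import *
s=env.state();print(s["moment"],s["ft_force"],s["tcp_rot"])
E
```

```text
t: 26.9
eef_pos: [527.1, 85.9, 105.6]
tcp_rot: [-3.141, 0.001, 0.236]
ft_force: [-1.6, 7.1, -1.2]
opening: 0.627
grip_force: 30.0
[1.24672592 0.44929541 0.59788489] [-1.63939416  7.08369407 -1.20658233] [-3.14099217e+00  1.28146211e-03  2.35726890e-01]
```

Readings while turning rose steadily, 0.43, 0.51 and 0.62. The hold reading settles at about 0.55, with no sign of slip. I release, retreat and check.

```bash
python3 -m inch '[[[0,0,0],0,-1],[[0,0,0],0,-1],[[0,0,0],0,-1],[[0,0,0],0,-1],[[0,0,-0.3],0,-1],[[0,0,-0.7],0,-1],[[0,0,-0.8],0,-1],[[0,0,-0.9],0,-1],[[0,0,-0.3],0,-1],[[0,0,0],0,-1]]'; python3 - <<'E'
from h import *
p=eyes.read_camera("wrist"); C=np.array([527.5,85.4]); s=env.state(); print(s["moment"],s["eef_pos"])
for th in(80,110,170):print(pointer(p,C,158.7,14,th))
print(tab(p,C))
A=rect(p,100,C);B=rect(p,158.7,C);cv2.imwrite("pics/r4.png",np.hstack([A,B]))
E
```

```text
t: 28.15
eef_pos: [527.9, 85.5, 287.3]
tcp_rot: [3.141, -0.003, 0.236]
ft_force: [0.7, 0.2, -0.3]
opening: 1.0
grip_force: 0.0
[0.0097371  0.02407172 0.00990352] [527.4490288   85.43973149 285.93747808]
[(np.int32(6276), np.float32(-2.0), np.float32(-5.2), np.float64(4.454), 'off', np.float32(-0.57))]
[(np.int32(5492), np.float32(-2.0), np.float32(-5.3), np.float64(4.453), 'off', np.float32(-0.53))]
[(np.int32(3933), np.float32(-2.0), np.float32(-5.5), np.float64(4.451), 'off', np.float32(-0.48))]
(array([-11.35550495, -47.43554477]), np.float64(-1.806), 118)
```

View pics/r4.png

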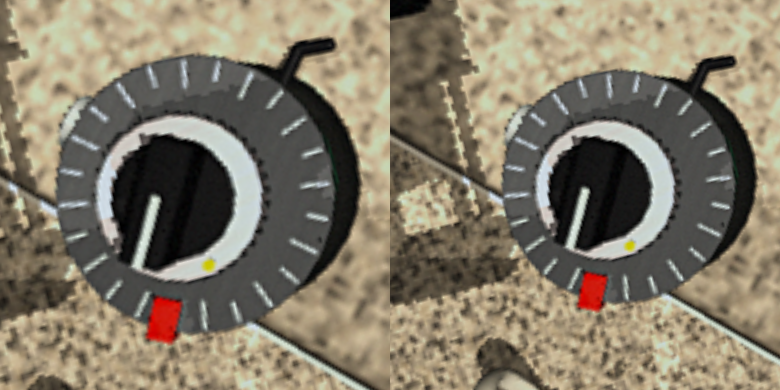

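The dial is at -1.83 rad and the tab at -1.81. The ring's dot at (630,246) lies clockwise of where it started, as expected. The tool is clear, so I hand in.

```bash
python3 -c "
from cell import env
print(env.job_done())"
```

```text
the job is handed in; nothing more can be done
None
```

I slackened the lock ring, turned the dial to about 0.025 rad from the red tab, retightened the ring at about 0.62 N m, moved the arm clear and handed the job in at about 28 s of the 70 s; the verdict was not shown.

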